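# Key the ear-coupler cap and close its load post

## Task

The cap on the artificial ear has not dropped into its key. Turn it by its side nozzle towards the white mark until you feel it catch (the mark is only a rough guide), then press the cap down fully home without forcing anything. Then raise the lying load post fully upright so that its arm reaches over the cap, let go, and leave the other things on the bench as they are.

Things in the scene. Friction and masses are not known exactly. Their poses are not given: they have to be found in the camera images.
- cap: black round cap, 104 mm wide, 45 mm high, 0.4 kg, on a steel housing. Origin: on its axis at its underside; z up, x along its nozzle. A captive stem holds it: it can only turn (either way, no stops) and go down. It starts with three 8 mm feet on the housing's flat top, origin 83 mm above the table; caught, about 80.5 mm; fully home, 75 mm. Over 60 N on it is forcing it.
- nozzle_tip (a point): centre of the red end of the cap's side nozzle: a level, 18 mm thick steel rod from 52 to 110 mm from the cap's axis, its axis 11.5 mm above the cap's origin. Pushed sideways with 1 to 3 N it turns the cap. Turned slowly over its one right angle, the cap drops about 2.5 mm by its own weight into notches and then will not turn further (2 to 3 degrees of play): the catch.
- cap_top (a point): centre of the flat 60 mm wide top of the cap's dome, 45 mm above the cap's origin: where to press. Once caught, a stiff plunger below still holds the cap up; 3 to 10 N of pressing takes it down the last 5.5 mm to a firm stop, where it stays. Not caught, it does not go down.
- mark (a point): white arrow on the top of the wooden base (22 mm above the table), 110 mm from the cap's axis. The nozzle's tip comes to stand roughly above this point: the cap catches at one angle only, which lies within 11 degrees of the mark on either side. Near the mark, move the nozzle at no more than about 30 mm/s.
- post_hinge (a point): foot hinge of the load post, 34 mm above the table, 100 mm from the cap's axis. Axes: x is the level hinge axis and the direction from the cap's axis to the mark; y points straight away from the cap, along the lying post; z up.
- post_arm (a point): half-way along the load post's arm. The post is an L: a 14 mm round rod 150 mm long from the hinge and, square to its free end, a 14 mm thick aluminium arm 100 mm long, up while the post lies, over the cap when upright. A 10 mm pin at its tip runs 52 mm back, parallel to the rod. This point is 150 mm along the rod (its y), 60 mm along the arm (its z); x is the hinge axis.
- post (a joint): load post angle: 0 lying level, 1.571 upright against its stop. Stiff hinge: stays where it is left; about 3 to 5 N at the arm raises it. Upright, the pin ends 5 mm above the cap if that is home.
- headset: bystander, to be left alone: blue-cupped headphones lying flat, 180 x 190 mm, 72 mm high. Origin: middle of its underside.
- meter: bystander, to be left alone: grey hand-held sound level meter lying flat, 230 mm long, 32 mm thick. Origin: middle of its underside.
- calibrator: bystander, to be left alone: upright black cylinder 48 mm wide, 89 mm tall. Origin: middle of its underside.
- spare_ring: bystander, to be left alone: aluminium ring 68 mm wide, 18 mm high. Origin: middle of its underside.
- jar: bystander, to be left alone: small clear jar with white lid, 54 mm wide, 60 mm tall. Origin: middle of its underside.
- driver: bystander, to be left alone: screwdriver, 180 mm long. Origin: middle of its underside.
- tray: bystander, to be left alone: blue parts tray 130 x 160 x 35 mm. Origin: middle of its underside.

How it is judged:
By the outcome, as a careful person would: the job done as asked, in the order asked, and still so for the second after the job is handed in, with the robot touching nothing.
It also fails if it takes over 61 s, if anything falls off the work surface, if the arm or the gripper's body presses on something with over 40 N, if the wrist force passes 120 N, or if a joint passes its speed limit or range.

## Robot

A 6-joint arm with a two-finger parallel gripper is mounted at the origin on the work surface. World frame = base frame: x ahead of the robot, y to its left, z up, the work surface at z = 0. Lengths are in m, angles in rad, forces in N, time in s.
With the tool pointing down it reaches from about 0.425 to 0.95 m from the base axis. Payload 14.7 kg.
Tool frame: the origin (TCP) lies midway between the tips of the shut fingers; the grasp point (between the pads) lies 19 mm behind it; z points along the fingers, y is the line along which they close (so a half turn about z gives the same grasp; the last joint's range is limited). The gripper opens to 85 mm and grips with 20 to 120 N. Pads are 22 mm wide; open, the fingers measure 114 mm over their backs; the gripper's body (76 mm by 85 mm) begins 54 mm behind the grasp point. The pads swing forward as they close: fully open they stand 13 mm farther back than shut.
Start: joints at [1.266, 0.48, 1.596, -0, 1.065, -0.047], TCP at [0.166, 0.629, 0.231] pointing down, gripper open.
Joint ranges: [-2.75, 2.75], [-0.82, 2.05], [0.23, 2.67], [-1.56, 4.7], [0.09, 2.69], [-2.92, 2.92]. Speed limits (rad/s): [1.89, 1.89, 2.39, 3.01, 3.01, 3.01].

## Interface

Orientations are given as a rotation vector (axis times angle).
In Python, from plant import ctrl gives the robot as it stands.
- The arm moves only by the tool carry_out, never from a script. Its argument "plan" is text: rows parted by semicolons, each of 5 numbers parted by spaces: the shift along the world's x, y, z in units of 40 cm (1.0 is 40 cm), then the turn about the world's z in units of 0.5 rad (1.0 is 0.5 rad), then the closure, from 0 (fully open) to 1 (shut). A call has exactly 10 rows; each row is the pose to reach, as a shift and turn from the pose commanded when the call began; what a row does not reach only later rows make up. A row lasts 1/12 s, in which the tool goes at most 41.7 mm and 7.16 degrees, less where a joint would pass 70% of its speed; a pose out of reach is approached as far as the arm can. A call with a number of a shift or a turn outside -1 to 1 is refused whole. A call with a gripper value outside its range is refused whole. The fingers move at their own pace and stop on an object; "force" is the grip in N (left out, the last holds). Time passes only in rows, so rows that repeat a pose let the fingers close, or fill a call up. It gives the time, the measured TCP pose, the force, the opening and the grip force at its end, in the units of the state.
- ctrl.sense(): the state, without advancing time (a new reading comes with each control period).
- ctrl.capture(name): name is "scene" or "side" or "wrist"; returns a dict with "image" (480x640x3 uint8, blue, green, red), "depth" (480x640 float32, m along the optical axis (not along the pixel's ray), 0 where there is no reading), "vfov" (degrees; the focal length in pixels is half the picture's height over the tangent of half this angle, whatever the lens; pixels are square), "cx", "cy" (the principal point, pixels), "world_from_camera" (4x4, takes a point from camera to world coordinates). Camera axes: x right, y up, looking along -z (the intrinsics and any distortion apply to the point x, -y, -z); pixel columns grow to the right and rows downward; lengths in m; the calibration is good to about 2 mm. A picture is of the moment at which its call begins.
- ctrl.sign_off(): hands the job in; it is judged then, once.
The state is a dict: "time": time; "qpos": joint angles; "qvel": joint speeds; "effort": joint torques, N m; "eef_pos": TCP position; "tcp_rot": TCP orientation; "wrist_force": force on the tool from outside, world axes, zero at the start; "torque": the same for the moment, N m; "gripper_width": finger opening in m; "grip_force": force on a finger pad.
Only numpy, scipy, OpenCV 4.12 (cv2) and the standard library are available. Lean on these libraries where they do the work, as an engineer would, in place of code of your own. Each camera call takes 0.05 s, during which the arm holds its last target. There are 200 camera calls.

## Working session

There is one attempt and no reset: what is moved stays moved. The work goes in short steps, Python scripts to look and compute and a tool call to move; the robot and the scene stay as the last step left them, time stands still between calls to the robot, and variables do not carry over. Pictures are saved under pics/ and viewed, at most 10 in all, crops included, and the job is handed in when it is done.

Besides the shell and the picture viewer there is one more tool, called after "Request:" by a JSON object that holds its "op" and its "data". carry_out: Moves the arm, as the interface text tells. Shifts and turns lie within -1 to 1; 1 stands for 40 cm of shift or 0.5 rad of turn. Its arguments: {"type":"object","properties":{"plan":{"type":"string"},"force":{"type":"number"}},"required":["plan"]}

```bash
mkdir -p pics; cat > h.py <<'E'
import numpy as np, cv2
from plant import ctrl
def cap(n,f=None):
    c=ctrl.capture(n)
    np.savez(f'/tmp/{n}.npz',**{k:np.asarray(v) for k,v in c.items()})
    if f: cv2.imwrite('pics/'+f,c['image'])
    return c
def load(n): return dict(np.load(f'/tmp/{n}.npz'))
def pts(c):
    f=240/np.tan(np.radians(float(c['vfov']))/2)
    v,u=np.mgrid[:480,:640]; d=c['depth']
    P=np.stack([(u-c['cx'])/f*d,-(v-c['cy'])/f*d,-d],-1)
    T=c['world_from_camera']; return P@T[:3,:3].T+T[:3,3]
E
python3 - <<'E'
from h import *
for n in ['scene','side']:
    c=cap(n,n+'1.png'); print({k:v for k,v in c.items() if k not in('image','depth')})
E
```

```text
{'vfov': 43.876833222878545, 'cx': 318.1540133128315, 'cy': 249.0536824504276, 'world_from_camera': array([[-0.37548257, -0.65580797,  0.65492652,  1.50527091],
       [ 0.92675967, -0.27433618,  0.25662459,  0.28710965],
       [ 0.01137359,  0.70331754,  0.71078483,  1.14256973],
       [ 0.        ,  0.        ,  0.        ,  1.        ]])}
{'vfov': 42.859639048191994, 'cx': 317.98345248778224, 'cy': 239.10519998512015, 'world_from_camera': array([[ 0.89282205,  0.29645337, -0.33909317,  0.07513546],
       [-0.45000311,  0.55513641, -0.69951467, -1.07150572],
       [-0.01913052,  0.7771351 ,  0.62904297,  0.99587004],
       [ 0.        ,  0.        ,  0.        ,  1.        ]])}
```

View pics/scene1.png

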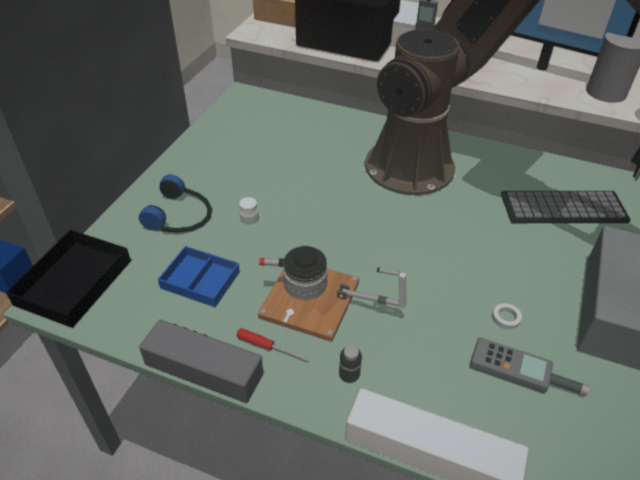

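View pics/side1.png

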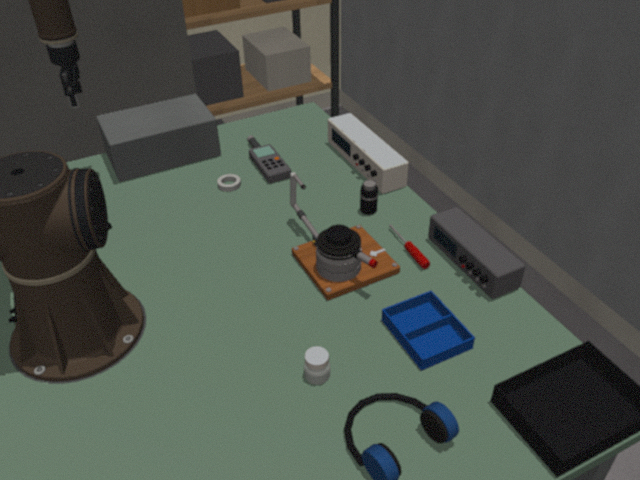

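The scene view shows the cap at (305,257), red nozzle tip at (263,262), white arrow at (289,314), post hinge at (343,292), and post arm at (403,288). The nozzle has roughly 90° to go to the arrow.

```bash
python3 - <<'E'
from h import *
for n,box in [('scene',(225,345,225,420)),('side',(160,300,270,410))]:
    c=load(n);P=pts(c);im=c['image'].astype(int);r0,r1,c0,c1=box
    m=np.zeros((480,640),bool);m[r0:r1,c0:c1]=1;m&=c['depth']>0
    b,g,r=im[...,0],im[...,1],im[...,2]
    red=m&(r>110)&(g<60)&(b<70)&(P[...,2]>.07); print(n,'red',red.sum(),np.median(P[red],0) if red.any() else 0)
    w=m&(im.min(-1)>130)&(abs(P[...,2]-.022)<.008); print('white',w.sum(),np.argwhere(w).mean(0),P[w].mean(0))
    t=m&(im.max(-1)<70)&(P[...,2]>.122)&(P[...,2]<.135); print('captop',t.sum(),P[t].mean(0),(P[t].min(0)+P[t].max(0))/2)
    # circle fit of housing/cap: points z 0.09..0.11 dark
    q=m&(P[...,2]>.09)&(P[...,2]<.112)&(im.max(-1)<70); X=P[q][:,:2]
    from scipy.optimize import least_squares
    s=least_squares(lambda p:np.hypot(*(X-p).T)-.052,X.mean(0),loss='soft_l1',f_scale=.003); print('fit',s.x,len(X))
    ctr=P[t].mean(0)[:2]
    o=m&(P[...,2]>.028)&(np.hypot(*(np.moveaxis(P[...,:2]-s.x,-1,0)))>.125)&~red
    A=P[o]; print('post',len(A),A.min(0),A.max(0))
    for z0 in np.arange(.03,.17,.02):
        k=A[(A[:,2]>z0)&(A[:,2]<=z0+.02)]
        if len(k): print(round(z0,2),len(k),k.mean(0).round(3),k.min(0).round(3),k.max(0).round(3))
E
```

```text
scene red 3 [ 0.63822409 -0.19948432  0.09739546]
white 90 [313.07777778 296.17777778] [ 0.69126997 -0.08522145  0.02130219]
captop 355 [ 0.60000796 -0.10070879  0.1264047 ] [ 0.59913765 -0.10136576  0.12780466]
fit [ 0.58887486 -0.1066454 ] 701
post 750 [ 0.58189809 -0.32064241  0.02801995] [0.8666544  0.15404242 0.15945552]
0.03 268 [ 0.607 -0.009  0.042] [ 0.583 -0.32   0.03 ] [0.793 0.154 0.05 ]
0.05 150 [0.599 0.119 0.056] [ 0.586 -0.171  0.05 ] [0.862 0.154 0.07 ]
0.07 45 [0.634 0.102 0.079] [ 0.586 -0.178  0.071] [0.867 0.151 0.09 ]
0.09 45 [0.596 0.143 0.099] [0.582 0.133 0.09 ] [0.601 0.15  0.11 ]
0.11 48 [0.598 0.139 0.119] [0.585 0.131 0.11 ] [0.604 0.146 0.129]
0.13 112 [0.596 0.115 0.144] [0.585 0.074 0.131] [0.602 0.144 0.15 ]
0.15 57 [0.595 0.115 0.152] [0.59  0.077 0.15 ] [0.602 0.141 0.159]
side red 23 [ 0.62686925 -0.20430953  0.10263908]
white 42 [252.11904762 375.83333333] [ 0.70288807 -0.10094774  0.0219114 ]
captop 362 [ 0.59326707 -0.10763616  0.12697707] [ 0.59411033 -0.10574786  0.12748394]
fit [ 0.59862576 -0.09996964] 745
post 2070 [ 0.58164069 -0.28636145  0.02800014] [0.94544772 0.40609157 0.15597067]
0.03 627 [0.75  0.178 0.039] [ 0.582 -0.286  0.03 ] [0.942 0.406 0.05 ]
0.05 554 [0.796 0.131 0.059] [0.583 0.051 0.05 ] [0.945 0.243 0.07 ]
0.07 587 [0.838 0.126 0.081] [0.582 0.057 0.07 ] [0.944 0.211 0.09 ]
0.09 50 [0.632 0.123 0.098] [0.583 0.066 0.09 ] [0.8   0.146 0.11 ]
0.11 37 [0.589 0.132 0.118] [0.583 0.126 0.11 ] [0.598 0.148 0.129]
0.13 64 [0.589 0.108 0.143] [0.583 0.072 0.13 ] [0.598 0.145 0.15 ]
0.15 49 [0.59  0.107 0.152] [0.583 0.071 0.15 ] [0.596 0.137 0.156]
```

Request:
{"op": "carry_out", "data": {"plan": "0.1 -0.08 0.02 0 1;0.2 -0.16 0.04 0 1;0.3 -0.24 0.06 0 1;0.4 -0.32 0.08 0 1;0.48 -0.4 0.1 0 1;0.56 -0.48 0.12 0 1;0.64 -0.56 0.14 0 1;0.72 -0.64 0.14 0 1;0.8 -0.7 0.15 0 1;0.8 -0.7 0.15 0 1"}}

```text
time: 0.93
eef_pos: [0.4768, 0.3555, 0.2902]
tcp_rot: [-0.404, -3.115, 0.0]
wrist_force: [0.5, 0.9, 0.7]
gripper_width: -0.0004
grip_force: 0.0
```

```bash
python3 - <<'E'
from h import *
from scipy.spatial.transform import Rotation as R
s=ctrl.sense();print(s);print(R.from_rotvec(s['tcp_rot']).as_matrix().round(3))
E
```

```text
{'time': 0.9333, 'qpos': array([ 5.89646215e-01,  3.48830845e-01,  1.65613325e+00,  4.15713748e-05,
        1.13684169e+00, -7.23379064e-01]), 'qvel': array([-0.8192595 ,  0.09648058, -0.26975308,  0.00118557,  0.16746775,
       -0.81365943]), 'effort': array([  9.36698645, -87.66803741, -41.15382671,  -0.17178875,
        -0.15701605,   2.65434556]), 'eef_pos': array([0.47679832, 0.35547169, 0.29018714]), 'tcp_rot': array([-4.03789151e-01, -3.11534823e+00,  1.75781688e-04]), 'wrist_force': array([0.50153857, 0.89409287, 0.6523518 ]), 'torque': array([ 0.04838019, -0.00019043,  0.00480702]), 'grip_force': 0.0, 'gripper_width': -0.00044763074570443393}
[[-0.967  0.255 -0.   ]
 [ 0.255  0.967 -0.   ]
 [ 0.    -0.    -1.   ]]
```

Request:
{"op": "carry_out", "data": {"plan": "0.03 -0.1 0 -0.1 1;0.06 -0.2 0 -0.2 1;0.09 -0.3 0 -0.3 1;0.12 -0.4 0 -0.4 1;0.15 -0.5 0 -0.5 1;0.18 -0.6 0 -0.6 1;0.2 -0.7 0 -0.7 1;0.2 -0.8 0 -0.8 1;0.2 -0.9 0 -0.9 1;0.2 -1 0 -1 1"}}

```text
time: 1.77
eef_pos: [0.5553, -0.0447, 0.2898]
tcp_rot: [-1.166, -2.917, 0.0]
wrist_force: [1.3, -0.2, 0.2]
gripper_width: 0.0001
grip_force: 0.0
```

Request:
{"op": "carry_out", "data": {"plan": "0 -0.08 0 -0.1 1;0 -0.16 0 -0.2 1;0 -0.2 0 -0.3 1;0 -0.2 0 -0.4 1;0 -0.2 0 -0.5 1;0 -0.2 0 -0.6 1;0 -0.2 0 -0.7 1;0 -0.2 0 -0.8 1;0 -0.2 0 -0.9 1;0 -0.2 0 -1 1"}}

```text
time: 2.6
eef_pos: [0.5556, -0.1227, 0.2897]
tcp_rot: [-1.851, -2.538, 0.0]
wrist_force: [-0.4, 0.6, 0.6]
gripper_width: 0.0001
grip_force: 0.0
```

```bash
python3 - <<'E'
from h import *
c=cap('wrist','wrist1.png');print(c['world_from_camera'].round(3)); s=ctrl.sense();print(s['eef_pos'],s['tcp_rot'],s['qpos'])
E
```

```text
[[ 0.952 -0.295 -0.08   0.536]
 [ 0.305  0.919  0.25  -0.06 ]
 [-0.    -0.262  0.965  0.431]
 [ 0.     0.     0.     1.   ]]
[ 0.55556255 -0.12267963  0.28972429] [-1.85588110e+00 -2.53405818e+00  3.61327206e-04] [-2.70615721e-01  3.11243688e-01  1.71368091e+00  2.26127060e-06
  1.11732394e+00 -5.77162201e-01]
```

View pics/wrist1.png

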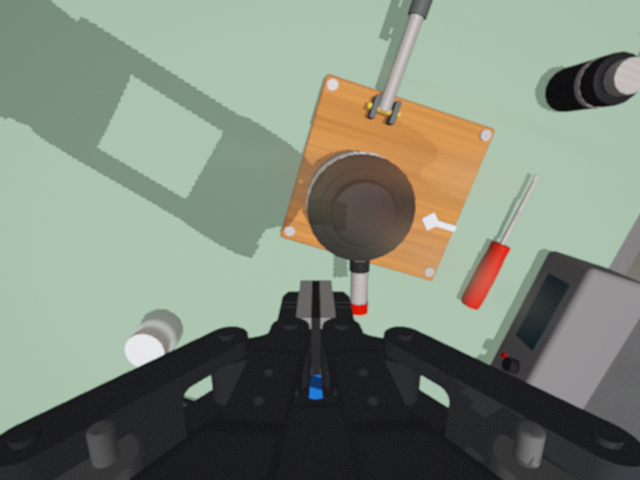

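The wrist view shows the cap dome centre near (366,207), red nozzle tip (359,309), arrow (432,222), hinge (383,108). The shut fingers are left of the nozzle.

```bash
python3 - <<'E'
from h import *
c=load('wrist');f=240/np.tan(np.radians(float(c['vfov']))/2);T=c['world_from_camera']
def ray(u,v,z):
    d=T[:3,:3]@np.array([(u-c['cx'])/f,-(v-c['cy'])/f,-1]);o=T[:3,3];return (o+d*(z-o[2])/d[2]).round(4)
P=pts(c);m=(c['depth']>0)&(P[...,2]>.12)&(P[...,2]<.14);yy,xx=np.nonzero(m);k=(yy<275)&(xx>290)&(xx<420)
X=P[m][k];print('dome',len(X),X.mean(0),(X.min(0)+X.max(0))/2,np.percentile(X[:,2],[10,50,90]))
ctr=((X.min(0)+X.max(0))/2)[:2]
for n,u,v,z in [('tip',359,309,.1),('nozroot',360,266,.1),('mark',432,221,.022),('marktail',454,228,.022),('hinge',383,108,.034),('postfar',420,5,.041)]:
    p=ray(u,v,z);print(n,p,P[v,u].round(3),np.degrees(np.arctan2(*(p[:2]-ctr)[::-1])).round(1),np.hypot(*(p[:2]-ctr)).round(3))
print('base corners',[ray(u,v,.022)[:2] for u,v in [(332,84),(487,135),(429,272),(290,231)]])
E
```

```text
dome 3454 [ 0.59500511 -0.10210288  0.12689967] [ 0.59563723 -0.10301259  0.12470964] [0.12591052 0.12698103 0.12792329]
tip [ 0.6295 -0.2026  0.1   ] [ 0.628 -0.201  0.104] -71.2 0.105
nozroot [ 0.6146 -0.1578  0.1   ] [ 0.614 -0.157  0.103] -70.9 0.058
mark [ 0.6958 -0.101   0.022 ] [ 0.696 -0.101  0.021] 1.2 0.1
marktail [ 0.7244 -0.1009  0.022 ] [ 0.725 -0.101  0.021] 0.9 0.129
hinge [ 0.5934 -0.0017  0.034 ] [ 0.592 -0.003  0.041] 91.3 0.101
postfar [0.5934 0.0972 0.041 ] [0.591 0.092 0.054] 90.6 0.2
base corners [array([0.5339, 0.0061]), array([0.7163, 0.009 ]), array([ 0.7175, -0.1622]), array([ 0.5377, -0.1647])]
```

Request:
{"op": "carry_out", "data": {"plan": "0.03 -0.1 0 0 1;0.055 -0.2 0 0 1;0.055 -0.205 -0.1 0 1;0.055 -0.205 -0.2 0 1;0.055 -0.205 -0.3 0 1;0.055 -0.205 -0.38 0 1;0.055 -0.205 -0.45 0 1;0.055 -0.205 -0.5 0 1;0.055 -0.205 -0.52 0 1;0.055 -0.205 -0.52 0 1"}}

```text
time: 3.48
eef_pos: [0.5766, -0.2043, 0.0801]
tcp_rot: [-1.845, -2.539, 0.001]
wrist_force: [-0.4, 0.7, 0.2]
gripper_width: -0.0001
grip_force: 0.0
```

```bash
python3 - <<'E'
from h import *
# table of pusher TCP positions in units relative to theta0 start: pos(theta), d=0.024
C=np.array([.595,-.103])
for th in range(-71,22,6):
    t=np.radians(th);p=C+.09*np.array([np.cos(t),np.sin(t)])+.024*np.array([np.sin(t),-np.cos(t)]);print(th,p.round(4))
s=ctrl.sense();print(s['eef_pos'],s['wrist_force'])
E
```

```text
-71 [ 0.6016 -0.1959]
-65 [ 0.6113 -0.1947]
-59 [ 0.6208 -0.1925]
-53 [ 0.63   -0.1893]
-47 [ 0.6388 -0.1852]
-41 [ 0.6472 -0.1802]
-35 [ 0.655  -0.1743]
-29 [ 0.6621 -0.1676]
-23 [ 0.6685 -0.1603]
-17 [ 0.6741 -0.1523]
-11 [ 0.6788 -0.1437]
-5 [ 0.6826 -0.1348]
1 [ 0.6854 -0.1254]
7 [ 0.6873 -0.1159]
13 [ 0.6881 -0.1061]
19 [ 0.6879 -0.0964]
[ 0.57658987 -0.2042747   0.08011941] [-0.4197012   0.72830267  0.19623913]
```

Request:
{"op": "carry_out", "data": {"plan": "0.02 0.008 0 0 1;0.04 0.015 0 0 1;0.055 0.02 0 0 1;0.065 0.022 0 0.05 1;0.075 0.023 0 0.12 1;0.087 0.024 0 0.2 1;0.1 0.027 0 0.32 1;0.11 0.03 0 0.42 1;0.122 0.033 0 0.52 1;0.133 0.037 0 0.63 1"}}

```text
time: 4.32
eef_pos: [0.6317, -0.1898, 0.0828]
tcp_rot: [1.421, 2.801, 0.0]
wrist_force: [-1.3, 0.1, 0.3]
gripper_width: -0.0
grip_force: 0.5
```

Request:
{"op": "carry_out", "data": {"plan": "0.011 0.005 0 0.1 1;0.022 0.01 0 0.2 1;0.033 0.016 0 0.3 1;0.043 0.0225 0 0.42 1;0.053 0.03 0 0.52 1;0.0625 0.0375 0 0.63 1;0.071 0.046 0 0.73 1;0.08 0.054 0 0.84 1;0.088 0.063 0 0.92 1;0.094 0.071 0 1 1"}}

```text
time: 5.15
eef_pos: [0.6694, -0.1612, 0.0828]
tcp_rot: [0.684, 3.065, -0.0]
wrist_force: [-1.2, -1.4, 0.9]
gripper_width: -0.0004
grip_force: 0.6
```

```bash
python3 - <<'E'
from h import *
c=cap('wrist','wrist2.png'); s=ctrl.sense();print(s['eef_pos'],s['wrist_force'])
E
```

```text
[ 0.66982709 -0.16073362  0.08280894] [-0.79129952 -0.46196117 -0.07842904]
```

View pics/wrist2.png

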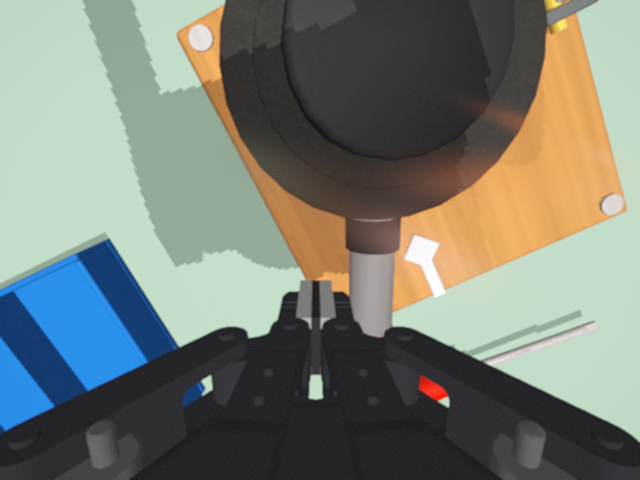

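The nozzle (374,280) is being pushed by the right finger and stands about 24° short of the arrow (425,255). Continuing slowly.

Request:
{"op": "carry_out", "data": {"plan": "0.0025 0.0035 0 0.035 1;0.005 0.007 0 0.07 1;0.0075 0.0105 0 0.105 1;0.01 0.014 0 0.14 1;0.012 0.0175 0 0.175 1;0.014 0.021 0 0.21 1;0.016 0.0245 0 0.245 1;0.018 0.028 0 0.28 1;0.02 0.031 0 0.315 1;0.022 0.034 0 0.35 1"}}

```text
time: 6.03
eef_pos: [0.6773, -0.1478, 0.082]
tcp_rot: [-0.417, -3.114, -0.0]
wrist_force: [0.4, -1.0, 1.7]
gripper_width: 0.0001
grip_force: 0.6
```

```bash
python3 -c "
from h import *
s=ctrl.sense();print(s['eef_pos'],s['wrist_force'],s['torque'])"
```

```text
[ 0.67734138 -0.14782401  0.08197375] [ 0.40330221 -0.99914569  1.7015866 ] [-0.16971131  0.01626218 -0.01713695]
```

Request:
{"op": "carry_out", "data": {"plan": "0.0008 0.0018 0 0.015 1;0.0016 0.0036 0 0.03 1;0.0024 0.0054 0 0.045 1;0.0032 0.0072 0 0.06 1;0.004 0.009 0 0.075 1;0.0045 0.0108 0 0.09 1;0.005 0.0126 0 0.105 1;0.0055 0.0144 0 0.12 1;0.006 0.0155 0 0.14 1;0.006 0.0155 0 0.14 1"}}

```text
time: 6.87
eef_pos: [0.6798, -0.1416, 0.082]
tcp_rot: [-0.309, -3.126, -0.0]
wrist_force: [1.0, -0.4, -0.1]
gripper_width: -0.0001
grip_force: 0.5
```

Request:
{"op": "carry_out", "data": {"plan": "0.0006 0.0018 0 0.015 1;0.0012 0.0036 0 0.03 1;0.0018 0.0054 0 0.045 1;0.0024 0.0072 0 0.06 1;0.003 0.009 0 0.075 1;0.0036 0.0108 0 0.09 1;0.0042 0.0126 0 0.105 1;0.0048 0.0144 0 0.12 1;0.0052 0.0155 0 0.14 1;0.0052 0.0155 0 0.14 1"}}

```text
time: 7.7
eef_pos: [0.6819, -0.1354, 0.082]
tcp_rot: [-0.199, -3.135, -0.0]
wrist_force: [0.1, 1.1, 0.0]
gripper_width: 0.0004
grip_force: 0.0
```

Request:
{"op": "carry_out", "data": {"plan": "0.0005 0.0018 0 0.015 1;0.001 0.0036 0 0.03 1;0.0015 0.0054 0 0.045 1;0.002 0.0072 0 0.06 1;0.0025 0.009 0 0.075 1;0.003 0.0108 0 0.09 1;0.0034 0.0126 0 0.105 1;0.0038 0.0144 0 0.12 1;0.004 0.0155 0 0.14 1;0.004 0.0155 0 0.14 1"}}

```text
time: 8.53
eef_pos: [0.6836, -0.1301, 0.0821]
tcp_rot: [0.089, 3.14, -0.002]
wrist_force: [-0.3, -8.3, -0.5]
gripper_width: -0.0001
grip_force: 4.2
```

```bash
python3 - <<'E'
from h import *
c=cap('wrist','wrist3.png'); s=ctrl.sense();print(s['eef_pos'],s['wrist_force'],s['grip_force'])
P=pts(c);z=P[...,2];m=(c['depth']>0)&(z>.11)&(z<.14);m[200:]=0
print(np.percentile(z[m],[50,90]))
P0=pts(dict(np.load('/tmp/wrist.npz')))
E
```

```text
[ 0.68363867 -0.13016522  0.08212246] [ 0.56019096 -8.77906479  0.22325936] 4.112443327903748
[0.12412647 0.12500707]
```

View pics/wrist3.png

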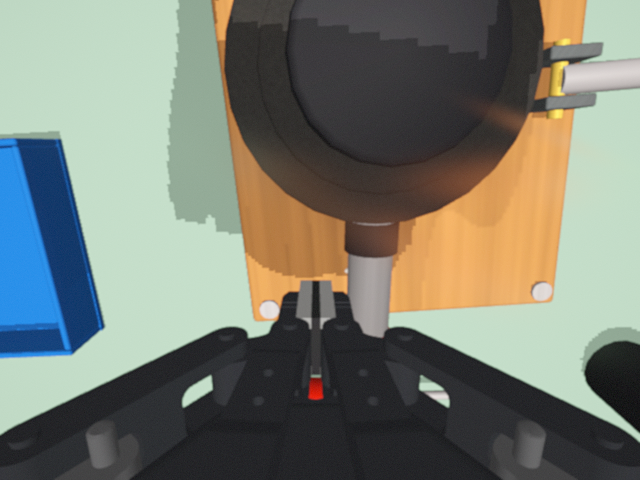

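Caught: 8 N resistance, and the dome top dropped from about 127 to 124.5 mm in depth; the nozzle stands over the arrow. Back off, rise, go over the cap.

Request:
{"op": "carry_out", "data": {"plan": "0 -0.03 0 0 1;0 -0.05 0.02 0 1;0 -0.05 0.1 0 1;0 -0.05 0.2 0 1;-0.05 -0.02 0.22 0 1;-0.12 0.02 0.22 0 1;-0.18 0.05 0.22 0 1;-0.22 0.065 0.2 0 1;-0.22 0.065 0.17 0 1;-0.22 0.065 0.15 0 1"}}

```text
time: 9.42
eef_pos: [0.5951, -0.1036, 0.1421]
tcp_rot: [0.091, 3.14, 0.0]
wrist_force: [1.3, 0.1, -0.3]
gripper_width: -0.0001
grip_force: 0.0
```

```bash
python3 -c "
from h import *
s=ctrl.sense();print(s['eef_pos'],s['wrist_force'],s['torque'])"
```

```text
[ 0.59514806 -0.10358163  0.14208275] [ 1.34213057  0.05767963 -0.27565559] [-0.00876997  0.01641094  0.02565213]
```

Request:
{"op": "carry_out", "data": {"plan": "0 0 -0.006 0 1;0 0 -0.012 0 1;0 0 -0.018 0 1;0 0 -0.024 0 1;0 0 -0.03 0 1;0 0 -0.035 0 1;0 0 -0.039 0 1;0 0 -0.042 0 1;0 0 -0.045 0 1;0 0 -0.045 0 1"}}

```text
time: 10.25
eef_pos: [0.5954, -0.1033, 0.124]
tcp_rot: [-0.091, -3.14, -0.0]
wrist_force: [-0.5, -0.3, 1.0]
gripper_width: 0.0002
grip_force: 0.0
```

Request:
{"op": "carry_out", "data": {"plan": "0 0 -0.001 0 1;0 0 -0.002 0 1;0 0 -0.003 0 1;0 0 -0.004 0 1;0 0 -0.005 0 1;0 0 -0.006 0 1;0 0 -0.007 0 1;0 0 -0.0075 0 1;0 0 -0.0075 0 1;0 0 -0.0075 0 1"}}

```text
time: 11.08
eef_pos: [0.5955, -0.1033, 0.121]
tcp_rot: [0.091, 3.14, -0.0]
wrist_force: [0.2, -0.1, 3.3]
gripper_width: -0.0003
grip_force: 1.3
```

Request:
{"op": "carry_out", "data": {"plan": "0 0 -0.001 0 1;0 0 -0.002 0 1;0 0 -0.003 0 1;0 0 -0.004 0 1;0 0 -0.005 0 1;0 0 -0.005 0 1;0 0 -0.005 0 1;0 0 -0.005 0 1;0 0 -0.005 0 1;0 0 -0.005 0 1"}}

```text
time: 11.92
eef_pos: [0.5956, -0.1034, 0.1199]
tcp_rot: [0.091, 3.14, -0.0]
wrist_force: [-4.4, 0.8, 18.4]
gripper_width: -0.0002
grip_force: 9.3
```

Request:
{"op": "carry_out", "data": {"plan": "0 0 -0.001 0 1;0 0 -0.002 0 1;0 0 -0.003 0 1;0 0 -0.004 0 1;0 0 -0.005 0 1;0 0 -0.005 0 1;0 0 -0.005 0 1;0 0 -0.005 0 1;0 0 -0.005 0 1;0 0 -0.005 0 1"}}

```text
time: 12.75
eef_pos: [0.5959, -0.1034, 0.1196]
tcp_rot: [0.091, 3.138, -0.001]
wrist_force: [-12.4, 3.0, 47.6]
gripper_width: 0.0004
grip_force: 23.2
```

Cap is on its firm stop (tip at 119.6–119.9 mm, force 48 N). Rise and go to the post, turning.

Request:
{"op": "carry_out", "data": {"plan": "0 0 0.02 0 1;0 0 0.1 0 1;0 0 0.2 -0.1 1;0 0 0.3 -0.2 1;0 0 0.4 -0.3 1;0 0 0.5 -0.4 1;0 0.05 0.5 -0.55 1;0 0.12 0.5 -0.7 1;0 0.2 0.5 -0.85 0.8;0 0.25 0.5 -1 0.6"}}

```text
time: 13.58
eef_pos: [0.5951, -0.0012, 0.317]
tcp_rot: [-0.871, -3.018, -0.001]
wrist_force: [0.6, 0.7, -0.4]
gripper_width: 0.0232
grip_force: 0.0
```

Request:
{"op": "carry_out", "data": {"plan": "0 0.05 0 -0.1 0.45;0 0.1 0 -0.2 0.45;0 0.15 0 -0.3 0.45;0 0.2 0 -0.4 0.45;0 0.25 0 -0.5 0.45;0 0.27 0 -0.6 0.45;0 0.27 0 -0.7 0.45;0 0.27 0 -0.8 0.45;0 0.27 0 -0.9 0.45;0 0.27 0 -1 0.45"}}

```text
time: 14.42
eef_pos: [0.5952, 0.1048, 0.3166]
tcp_rot: [-1.588, -2.71, 0.001]
wrist_force: [-0.2, -0.3, -0.6]
gripper_width: 0.0469
grip_force: 0.0
```

Request:
{"op": "carry_out", "data": {"plan": "0 0 0 -0.1 0.45;0 0 0 -0.2 0.45;0 0 0 -0.3 0.45;0 0 0 -0.4 0.45;0 0 0 -0.5 0.45;0 0 0 -0.6 0.45;0 0 0 -0.7 0.45;0 0 0 -0.8 0.45;0 0 0 -0.9 0.45;0 0 0 -1 0.45"}}

```text
time: 15.25
eef_pos: [0.5952, 0.1046, 0.3166]
tcp_rot: [-2.209, -2.233, 0.001]
wrist_force: [0.3, -1.1, 0.4]
gripper_width: 0.0469
grip_force: 0.0
```

```bash
python3 - <<'E'
from h import *
from scipy.spatial.transform import Rotation as R
c=cap('wrist','wrist4.png'); s=ctrl.sense();print(s['eef_pos'],s['wrist_force'],s['gripper_width'],R.from_rotvec(s['tcp_rot']).as_matrix().round(3)[:,1])
P=pts(c);z=P[...,2];C=np.array([.595,-.103])
r=np.hypot(P[...,0]-C[0],P[...,1]-C[1])
m=(c['depth']>0)&(z>.1)&(z<.14)&(r<.029);print('cap top',m.sum(),np.median(z[m]))
a=(c['depth']>0)&(z>.045)&(z<.2)&(abs(P[...,0]-.593)<.04)&(P[...,1]>.02)&(P[...,1]<.2)
for z0 in np.arange(.04,.18,.015):
    k=P[a&(z>z0)&(z<=z0+.015)]
    if len(k): print(round(z0,3),len(k),np.median(k,0).round(4),k.min(0).round(3),k.max(0).round(3))
E
```

```text
[0.59522196 0.10464202 0.31663609] [-0.09511768  0.10921149 -0.51452778] 0.04716874794125825 [ 1.     0.007 -0.001]
cap top 1174 0.11879375819471785
0.04 129 [0.599  0.0953 0.0496] [0.584 0.031 0.045] [0.602 0.153 0.054]
0.055 31 [0.5917 0.1511 0.0621] [0.585 0.15  0.055] [0.598 0.152 0.07 ]
0.07 33 [0.592  0.1495 0.0764] [0.585 0.148 0.07 ] [0.598 0.15  0.083]
0.085 38 [0.5921 0.1475 0.0925] [0.585 0.145 0.086] [0.598 0.148 0.1  ]
0.1 41 [0.5922 0.1456 0.1077] [0.585 0.144 0.1  ] [0.598 0.146 0.114]
0.115 43 [0.5924 0.1438 0.1223] [0.586 0.142 0.115] [0.598 0.145 0.13 ]
0.13 63 [0.5925 0.1417 0.1378] [0.585 0.074 0.13 ] [0.599 0.143 0.144]
0.145 901 [0.5928 0.1121 0.1506] [0.586 0.074 0.145] [0.599 0.141 0.156]
```

View pics/wrist4.png

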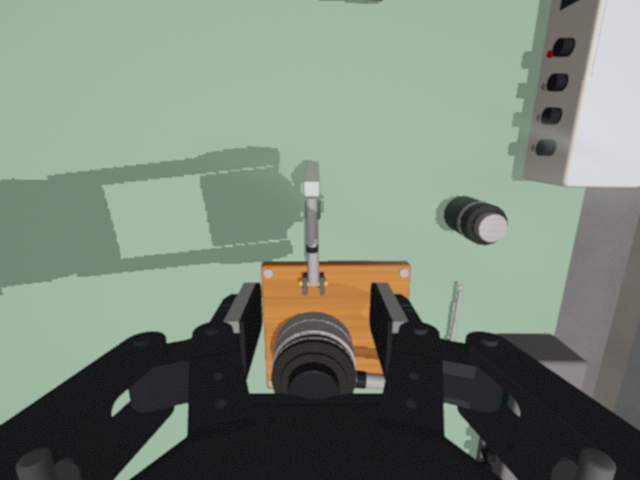

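The post arm appears at (312,185), vertical, with the rod leading to the hinge at (313,285); the cap is home (nozzle at (370,380)). Descend over the arm, then grip.

Request:
{"op": "carry_out", "data": {"plan": "-0.007 0.06 0 0 0.45;-0.007 0.08 -0.08 0 0.45;-0.007 0.08 -0.17 0 0.45;-0.007 0.08 -0.26 0 0.45;-0.007 0.08 -0.34 0 0.45;-0.007 0.08 -0.41 0 0.45;-0.007 0.08 -0.47 0 0.45;-0.007 0.08 -0.51 0 0.45;-0.007 0.08 -0.52 0 0.45;-0.007 0.08 -0.52 0 0.45"}}

```text
time: 16.13
eef_pos: [0.5918, 0.1365, 0.1078]
tcp_rot: [-2.205, -2.236, 0.003]
wrist_force: [-0.4, -0.2, -0.4]
gripper_width: 0.0467
grip_force: 0.0
```

Request:
{"op": "carry_out", "data": {"plan": "0 0 0 0 0.7;0 0 0 0 0.85;0 0 0 0 1;0 0 0 0 1;0 0 0 0 1;0 0 0 0 1;0 0 0 0 1;0 0 0 0 1;0 0 0 0 1;0 0 0 0 1", "force": 30}}

```text
time: 16.97
eef_pos: [0.5911, 0.1372, 0.1099]
tcp_rot: [-2.206, -2.235, 0.002]
wrist_force: [-11.1, 5.5, 6.2]
gripper_width: 0.0135
grip_force: 34.5
```

```bash
python3 - <<'E'
from h import *
s=ctrl.sense();print(s['eef_pos'],s['wrist_force'],s['gripper_width'],s['grip_force'])
H=np.array([-.003,.034]);y,z=s['eef_pos'][1],s['eef_pos'][2]+.0205
v=np.array([y,z])-H;r=np.hypot(*v);a0=np.arctan2(v[1],v[0]);print(r,np.degrees(a0))
D=np.radians(83)
for i in range(0,41):
    a=a0+D*i/40;p=H+r*np.array([np.cos(a),np.sin(a)])
    print(i,round(np.degrees(a-a0),1),((p-[y,z])/.4).round(3),end=' | ')
E
```

```text
[0.59112838 0.13715018 0.10990155] [-11.10438698   5.48069082   6.16334483] 0.013526375413414391 34.51948195695877
0.1701038890283752 34.52193027556915
0 0.0 [0. 0.] | 1 2.1 [-0.009  0.013] | 2 4.2 [-0.018  0.025] | 3 6.2 [-0.028  0.037] | 4 8.3 [-0.038  0.048] | 5 10.4 [-0.049  0.059] | 6 12.5 [-0.06  0.07] | 7 14.5 [-0.072  0.08 ] | 8 16.6 [-0.083  0.09 ] | 9 18.7 [-0.096  0.1  ] | 10 20.8 [-0.108  0.109] | 11 22.8 [-0.121  0.117] | 12 24.9 [-0.134  0.125] | 13 27.0 [-0.147  0.133] | 14 29.0 [-0.161  0.14 ] | 15 31.1 [-0.175  0.146] | 16 33.2 [-0.189  0.153] | 17 35.3 [-0.204  0.158] | 18 37.4 [-0.218  0.163] | 19 39.4 [-0.233  0.168] | 20 41.5 [-0.248  0.172] | 21 43.6 [-0.263  0.175] | 22 45.6 [-0.278  0.178] | 23 47.7 [-0.293  0.18 ] | 24 49.8 [-0.308  0.182] | 25 51.9 [-0.324  0.183] | 26 54.0 [-0.339  0.184] | 27 56.0 [-0.354  0.184] | 28 58.1 [-0.37   0.184] | 29 60.2 [-0.385  0.183] | 30 62.3 [-0.401  0.181] | 31 64.3 [-0.416  0.179] | 32 66.4 [-0.431  0.177] | 33 68.5 [-0.446  0.173] | 34 70.6 [-0.461  0.17 ] | 35 72.6 [-0.476  0.165] | 36 74.7 [-0.49   0.161] | 37 76.8 [-0.505  0.155] | 38 78.9 [-0.519  0.149] | 39 80.9 [-0.533  0.143] | 40 83.0 [-0.547  0.136] |
```

Request:
{"op": "carry_out", "data": {"plan": "-0.001 -0.009 0.013 0 1;-0.002 -0.018 0.025 0 1;-0.003 -0.028 0.037 0 1;-0.003 -0.038 0.048 0 1;-0.003 -0.049 0.059 0 1;-0.003 -0.06 0.07 0 1;-0.003 -0.072 0.08 0 1;-0.003 -0.083 0.09 0 1;-0.003 -0.096 0.1 0 1;-0.003 -0.108 0.109 0 1"}}

```text
time: 17.8
eef_pos: [0.5918, 0.093, 0.1532]
tcp_rot: [2.207, 2.235, 0.001]
wrist_force: [0.9, 2.0, -6.3]
gripper_width: 0.0136
grip_force: 32.9
```

Request:
{"op": "carry_out", "data": {"plan": "0 -0.013 0.008 0 1;0 -0.026 0.016 0 1;0 -0.039 0.024 0 1;0 -0.053 0.031 0 1;0 -0.067 0.037 0 1;0 -0.081 0.044 0 1;0 -0.096 0.049 0 1;0 -0.11 0.054 0 1;0 -0.125 0.059 0 1;0 -0.14 0.063 0 1"}}

```text
time: 18.63
eef_pos: [0.5926, 0.0369, 0.1784]
tcp_rot: [2.206, 2.235, 0.003]
wrist_force: [7.9, 4.7, -6.5]
gripper_width: 0.0136
grip_force: 32.0
```

Request:
{"op": "carry_out", "data": {"plan": "0 -0.015 0.003 0 1;0 -0.03 0.006 0 1;0 -0.045 0.008 0 1;0 -0.06 0.01 0 1;0 -0.076 0.011 0 1;0 -0.091 0.012 0 1;0 -0.106 0.012 0 1;0 -0.122 0.012 0 1;0 -0.137 0.011 0 1;0 -0.153 0.009 0 1"}}

```text
time: 19.47
eef_pos: [0.5936, -0.0244, 0.1824]
tcp_rot: [2.205, 2.233, 0.005]
wrist_force: [11.6, 4.5, -0.9]
gripper_width: 0.0135
grip_force: 31.0
```

Request:
{"op": "carry_out", "data": {"plan": "0.001 -0.015 -0.002 0 1;0.002 -0.03 -0.004 0 1;0.003 -0.045 -0.008 0 1;0.004 -0.06 -0.011 0 1;0.004 -0.075 -0.016 0 1;0.004 -0.089 -0.02 0 1;0.004 -0.104 -0.026 0 1;0.004 -0.111 -0.029 0 1;0.004 -0.118 -0.032 0 1;0.004 -0.118 -0.032 0 1"}}

```text
time: 20.3
eef_pos: [0.5945, -0.0721, 0.1694]
tcp_rot: [2.205, 2.234, 0.002]
wrist_force: [7.1, -1.1, 1.0]
gripper_width: 0.0135
grip_force: 30.7
```

```bash
python3 - <<'E'
from h import *
c=cap('side')
im=c['image'];cv2.imwrite('pics/side2.png',cv2.resize(im[150:300,260:420],None,fx=4,fy=4)[:600,:800]); s=ctrl.sense();print(s['eef_pos'],s['wrist_force'])
H=np.array([-.003,.034]);v=np.array([s['eef_pos'][1],s['eef_pos'][2]+.0205])-H;print(np.hypot(*v),np.degrees(np.arctan2(v[1],v[0]))-34.5+7.1)
E
```

```text
[ 0.59442161 -0.07206845  0.16940259] [ 6.6277654  -0.44568033  1.12133618]
0.1705170654633798 86.49444976739689
```

View pics/side2.png

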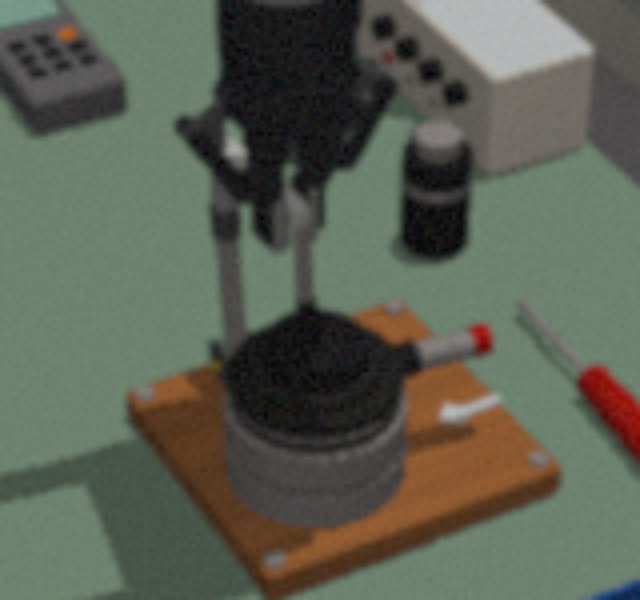

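The post (220–300, 200–330 in the crop) is nearly vertical with the pin over the cap; about 3.5° remain to the stop.

Request:
{"op": "carry_out", "data": {"plan": "0 -0.003 -0.001 0 1;0 -0.006 -0.003 0 1;0 -0.009 -0.004 0 1;0 -0.012 -0.005 0 1;0 -0.014 -0.006 0 1;0 -0.016 -0.007 0 1;0 -0.018 -0.008 0 1;0 -0.02 -0.009 0 1;0 -0.021 -0.0095 0 1;0 -0.021 -0.0095 0 1"}}

```text
time: 21.18
eef_pos: [0.5945, -0.08, 0.1657]
tcp_rot: [2.205, 2.234, 0.003]
wrist_force: [7.4, 2.9, 1.7]
gripper_width: 0.0133
grip_force: 30.8
```

Request:
{"op": "carry_out", "data": {"plan": "0 -0.001 -0.0005 0 1;0 -0.002 -0.001 0 1;0 -0.003 -0.0015 0 1;0 -0.004 -0.002 0 1;0 -0.005 -0.0025 0 1;0 -0.006 -0.003 0 1;0 -0.007 -0.0035 0 1;0 -0.008 -0.004 0 1;0 -0.008 -0.004 0 1;0 -0.008 -0.004 0 1"}}

```text
time: 22.02
eef_pos: [0.5946, -0.0832, 0.1641]
tcp_rot: [2.205, 2.234, 0.003]
wrist_force: [8.0, 2.2, 1.7]
gripper_width: 0.0134
grip_force: 30.8
```

Request:
{"op": "carry_out", "data": {"plan": "0 -0.001 -0.0005 0 1;0 -0.002 -0.001 0 1;0 -0.003 -0.0015 0 1;0 -0.004 -0.002 0 1;0 -0.005 -0.0025 0 1;0 -0.006 -0.003 0 1;0 -0.006 -0.003 0 1;0 -0.006 -0.003 0 1;0 -0.006 -0.003 0 1;0 -0.006 -0.003 0 1"}}

```text
time: 22.85
eef_pos: [0.5946, -0.0855, 0.1629]
tcp_rot: [2.205, 2.234, 0.003]
wrist_force: [9.0, 3.0, 0.3]
gripper_width: 0.0139
grip_force: 30.7
```

Request:
{"op": "carry_out", "data": {"plan": "0 -0.001 -0.0005 0 1;0 -0.002 -0.001 0 1;0 -0.003 -0.0015 0 1;0 -0.004 -0.002 0 1;0 -0.005 -0.0025 0 1;0 -0.006 -0.003 0 1;0 -0.006 -0.003 0 1;0 -0.006 -0.003 0 1;0 -0.006 -0.003 0 1;0 -0.006 -0.003 0 1"}}

```text
time: 23.68
eef_pos: [0.5946, -0.0878, 0.1616]
tcp_rot: [2.205, 2.234, 0.003]
wrist_force: [8.4, 2.7, -0.2]
gripper_width: 0.0134
grip_force: 30.6
```

```bash
python3 - <<'E'
from h import *
for n in ['scene','side']:
    c=cap(n);P=pts(c);z=P[...,2]
    a=(c['depth']>0)&(z>.055)&(z<.14)&(abs(P[...,0]-.593)<.02)&(P[...,1]>-.035)&(P[...,1]<.04)
    A=P[a];pz=np.polyfit(A[:,2],A[:,1],1);print(n,len(A),np.degrees(np.arctan(pz[0])))
    for z0 in np.arange(.04,.22,.02):
        k=P[(c['depth']>0)&(abs(P[...,0]-.593)<.025)&(P[...,1]>-.045)&(P[...,1]<.05)&(z>z0)&(z<=z0+.02)]
        if len(k): print(round(z0,2),len(k),np.median(k,0).round(4))
c=load('scene');cv2.imwrite('pics/scene2.png',cv2.resize(c['image'][200:330,250:400],None,fx=4,fy=4,interpolation=cv2.INTER_CUBIC))
E
```

```text
scene 142 1.4161653004256565
0.04 62 [6.018e-01 5.000e-04 4.600e-02]
0.06 32 [0.6011 0.0008 0.0708]
0.08 33 [0.5994 0.0007 0.0896]
0.1 33 [5.999e-01 3.000e-04 1.110e-01]
0.12 38 [0.6025 0.0015 0.1314]
0.14 54 [0.6005 0.0018 0.147 ]
0.16 52 [ 0.6006 -0.0008  0.1743]
0.18 158 [ 0.5992 -0.0186  0.1884]
side 163 -0.6294567935493592
0.04 41 [ 0.5857 -0.0059  0.047 ]
0.06 31 [ 0.5916 -0.0079  0.0694]
0.08 38 [ 0.59   -0.0081  0.0887]
0.1 41 [ 0.5907 -0.0085  0.1105]
0.12 46 [ 0.5911 -0.0099  0.1305]
0.14 33 [ 0.5879 -0.0084  0.1446]
0.18 37 [ 0.5914 -0.0296  0.1905]
```

View pics/scene2.png

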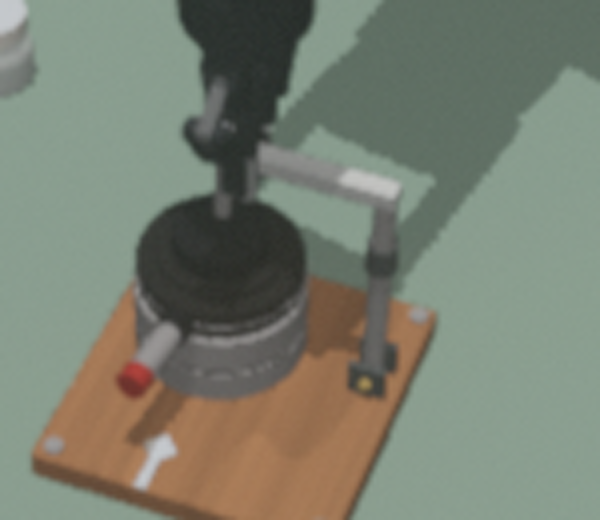

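The scene crop shows the post practically vertical (rod 375–385, 200–380) with arm and pin over the cap. No stop felt yet, so keep nudging.

Request:
{"op": "carry_out", "data": {"plan": "0 -0.001 -0.001 0 1;0 -0.002 -0.002 0 1;0 -0.003 -0.003 0 1;0 -0.004 -0.004 0 1;0 -0.005 -0.005 0 1;0 -0.006 -0.006 0 1;0 -0.006 -0.006 0 1;0 -0.006 -0.006 0 1;0 -0.006 -0.006 0 1;0 -0.006 -0.006 0 1"}}

```text
time: 24.62
eef_pos: [0.5948, -0.0898, 0.1604]
tcp_rot: [2.205, 2.234, 0.004]
wrist_force: [2.6, 8.9, 18.1]
gripper_width: 0.0135
grip_force: 33.1
```

Request:
{"op": "carry_out", "data": {"plan": "0 0 0 0 0.8;0 0 0 0 0.6;0 0 0 0 0.45;0 0 0 0 0.45;0 0 0 0 0.45;0 0 0 0 0.45;0 0 0 0 0.45;0 0 0 0 0.45;0 0 0 0 0.45;0 0 0 0 0.45"}}

```text
time: 25.45
eef_pos: [0.593, -0.0897, 0.1584]
tcp_rot: [-2.207, -2.236, 0.0]
wrist_force: [0.5, 0.1, 0.5]
gripper_width: 0.0472
grip_force: 0.0
```

Request:
{"op": "carry_out", "data": {"plan": "0 0 0.01 0 0.45;0 0 0.03 0 0.45;0 0 0.06 0 0.45;0 0 0.1 0 0.45;0 0 0.15 0 0.45;0 0 0.2 0 0.45;0 0 0.26 0 0.45;0 0 0.32 0 0.45;0 0 0.38 0 0.45;0 0 0.4 0 0.45"}}

```text
time: 26.28
eef_pos: [0.5943, -0.0899, 0.3235]
tcp_rot: [2.204, 2.233, 0.005]
wrist_force: [1.0, -0.5, 0.6]
gripper_width: 0.0468
grip_force: 0.0
```

```bash
python3 - <<'E'
from h import *
s=ctrl.sense();print(s['eef_pos'],s['wrist_force'],s['gripper_width'])
for n in ['scene','side']:
    c=cap(n,n+'3.png');P=pts(c);z=P[...,2]
    v=(c['depth']>0)&(abs(P[...,0]-.593)<.025)
    a=v&(z>.055)&(z<.14)&(P[...,1]>-.035)&(P[...,1]<.04)
    A=P[a];print(n,len(A),np.degrees(np.arctan(np.polyfit(A[:,2],A[:,1],1)[0])))
    b=P[v&(z>.165)&(z<.21)&(P[...,1]>-.12)&(P[...,1]<-.015)];print('arm',len(b),np.degrees(np.arctan(np.polyfit(b[:,1],b[:,2],1)[0])),b[:,2].max())
    t=v&(z>.11)&(z<.13)&(np.hypot(P[...,0]-.595,P[...,1]+.103)<.028);print('cap',np.median(z[t]))
im=c['image'];cv2.imwrite('pics/side4.png',cv2.resize(im[150:300,260:420],None,fx=4,fy=4))
E
```

```text
[ 0.59432687 -0.08993518  0.32346965] [ 1.01934648 -0.46966123  0.61757334] 0.046785729830721275
scene 150 0.048084071736049845
arm 311 3.6530198156564144 0.19444009649521465
cap 0.11855656781332513
side 157 -0.6838946180176104
arm 263 5.399993932402781 0.19531875034910218
cap 0.11927097756959171
```

View pics/side4.png

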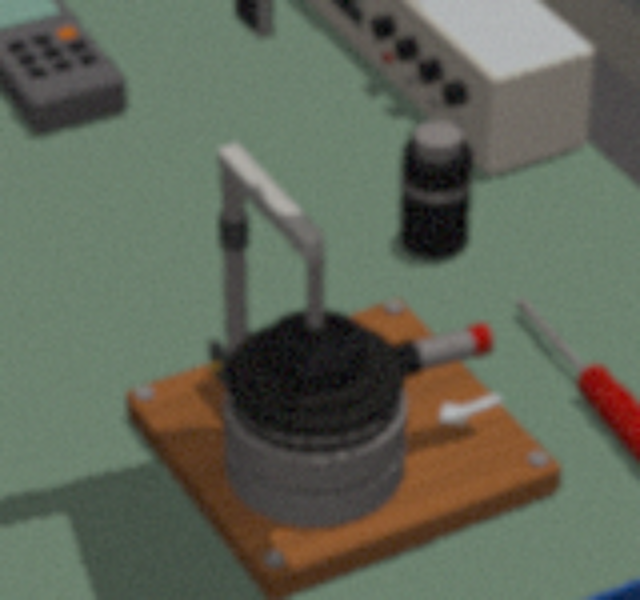

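The gripper is clear. The post stands upright, pin over the cap, the cap is home, and the other things are undisturbed.

```bash
python3 -c "
from plant import ctrl
print(ctrl.sign_off())"
```

```text
the job is handed in; nothing more can be done
None
```

The job is handed in: the cap caught near the mark and was pressed home (peak reading 48 N), and the load post is upright against its stop with its arm over the cap. The gripper is released and clear, nothing else on the bench was touched, and the whole job took about 26 s of robot time.

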